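# Three walnuts from the nut dispenser

## Robot

A 6-joint arm with a two-finger parallel gripper is mounted at the origin on the work surface. World frame = base frame: x ahead of the robot, y to its left, z up, the work surface at z = 0. Lengths are in m, angles in rad, forces in N, time in s.
With the tool pointing down it reaches from about 0.325 to 0.9 m from the base axis. Payload 3.5 kg.
Tool frame: the origin (TCP) lies between the finger pads; the fingertips stand manip.finger_overhang ahead of it and the grasp point (between the pads) lies 6 mm ahead of it (manip.finger_overhang is the distance from the TCP to the fingertips, in m); z points along the fingers, y is the line along which they close (so a half turn about z gives the same grasp; the last joint's range is limited). The gripper opens to 85 mm and grips with 20 to 120 N. Pads are 22 mm wide; open, the fingers measure 114 mm over their backs; the gripper's body (76 mm by 85 mm) begins 54 mm behind the grasp point. The pads swing forward as they close: fully open they stand 13 mm farther back than shut.
Start: joints at [-1.214, 0.276, -0.026, 1.268, 0, 1.467], TCP at [0.277, -0.56, 0.256] pointing down, gripper open.
Joint ranges: [-3.12, 3.12], [-0.85, 1.88], [-1.08, 1.24], [-1.95, 2.15], [-1.57, 1.53], [-3.14, 3.14]. Speed limits (rad/s): [2.57, 2.57, 3.14, 3.14, 3.14, 3.14].

## Interface

Orientations are given as a unit quaternion [w, x, y, z].
In Python, from workcell import manip, optics gives the robot as it stands. The module is installed in compiled form; this text tells all that it offers.
- The arm moves only by the tool apply_moves, never from a script. Its argument "rows" is a list of rows, each an object of numbers: "hand": the finger opening in mm, from 0 to 85.4; "x", "y", "z": the shift along the tool's x, y, z in mm; "rx", "ry", "rz": the turn, a rotation vector about the tool's x, y, z in degrees. A call has 1 to 10 rows; each row is the pose to reach, as a shift and turn from the pose commanded when the call began, along the tool's axes at that moment; what a row does not reach only later rows make up. A row lasts 1/10 s, in which the tool goes at most 50 mm and 8.59 degrees, less where a joint would pass 70% of its speed; a pose out of reach is approached as far as the arm can. A call with a gripper value outside its range is refused whole. The fingers move at their own pace and stop on an object; "newtons" is the grip in N (left out, the last holds). Time passes only in rows, so rows that repeat a pose let the fingers close. It gives the time, the measured TCP pose, the force, the opening and the grip force at its end, in the units of the state.
- manip.get_state(): the state, without advancing time (a new reading comes with each control period).
- optics.read_camera(name): name is "scene" or "top"; returns a dict with "pixels" (420x560x3 uint8, red, green, blue), "range_z" (420x560 float32, m along the optical axis (not along the pixel's ray), 0 where there is no reading), "camera_matrix" (3x3 intrinsics, pixels), "position" and "orientation" of the camera in the world. Camera axes: x right, y down, z forward; pixel columns grow to the right and rows downward; lengths in m; the calibration is good to about 2 mm. A picture is of the moment at which its call begins.
- manip.job_done(): hands the job in; it is judged then, once.
The state is a dict: "t": time; "joint_positions": joint angles; "qvel": joint speeds; "joint_efforts": joint torques, N m; "ee_pos": TCP position; "orientation": TCP orientation; "force": force on the tool from outside, world axes, zero at the start; "wrist_torque": the same for the moment, N m; "finger_gap": finger opening in m; "grasp_force": force on a finger pad.
Only numpy, scipy, OpenCV 4.12 (cv2) and the standard library are available. Lean on these libraries where they do the work, as an engineer would, in place of code of your own. Each camera call takes 0.05 s, during which the arm holds its last target. There are 200 camera calls.

## Task

Stand the wooden bowl with the stick handle on the foot of the nut dispenser, under its spout, and let go of it; then turn the red paddle knob clockwise (seen from the dispenser's front) by exactly three clicks, so that three walnuts drop into the bowl. Then carry the bowl to the round cork mat and leave it standing there with the three walnuts in it, without spilling any and without pushing the other things on the worktop out of their places.

Things in the scene. Friction and masses are not known exactly. Their poses are not given: they have to be found in the camera images.
- dispenser: Nut dispenser fixed to the worktop, 411 mm tall. Origin on the worktop straight below the spout, z up; its front (knob side) faces its own -x. Black round foot 172 mm across, 8 mm thick, centred on the origin; steel spine behind (x 81 to 103 mm). Black drum 106 mm across, x from -27 to 27 mm, its axis along x at height 172 mm. One walnut drops per click.
- knob (a joint): Angle of the paddle knob, rad, 0 at the start; grows clockwise as seen from the front (about the dispenser's +x: the upper right wing, on its -y side, goes down). It cannot turn back behind the start. Four sprung clicks a turn, one each pi/2; it resists with about 0.2 N m, and past half-way (0.79) it snaps on to the next click. Three clicks = 4.71.
- knob_hub (a point): Middle of the red paddle knob, on its axis, 57 mm in front of the dispenser's origin, 172 mm high; axes turn with the knob. Hub 34 mm across, four flat wings at right angles, each 9 mm thick, 42 mm deep along the axis (21 mm either side of this point), reaching 48 mm from the axis. At every click they stand in an X. A wing can be pushed down with closed fingers.
- foot (a point): Point on top of the dispenser's foot, 8 mm above the worktop, straight below the spout: where the middle of the bowl belongs. With its handle pointing out to the dispenser's front the bowl is easiest to reach.
- spout (a point): Middle of the lower opening of the spout, a steel tube 52 mm square, 105 mm above the worktop.
- collar (a point): Middle of the collar's underside, 245 mm above the worktop. Black collar 104 mm across and 12 mm high, then a clear canister 100 mm across with a steel lid, up to 411 mm; they overhang the inner third of the knob, so a tool must come to the knob leaning in from the front.
- bowl: Loose round wooden bowl, about 0.16 kg: 140 mm across the rim, 100 mm across its flat foot, 58 mm high, wall 7 mm. Origin: middle of its underside, z up. A straight stick handle 22 mm wide and 20 mm thick points along the bowl's own -x, from 64 to 150 mm out of the middle, its centre line 47 mm above the underside.
- bowl_handle (a point): Point on the centre line of the bowl's handle, 110 mm from the bowl's middle and 47 mm above its underside.
- mat: Round cork mat, 170 mm across and 4 mm thick, fixed to the worktop. Origin: middle of its underside.
- walnut0: Whole walnut in its shell, a 36 mm ball, 13 g; origin at its middle. It is number 1 to come out of the dispenser.
- walnut1: Whole walnut in its shell, a 36 mm ball, 13 g; origin at its middle. It is number 2 to come out of the dispenser.
- walnut2: Whole walnut in its shell, a 36 mm ball, 13 g; origin at its middle. It is number 3 to come out of the dispenser.
- walnut3: Whole walnut in its shell, a 36 mm ball, 13 g; origin at its middle. It is number 4 to come out of the dispenser.
- walnut4: Whole walnut in its shell, a 36 mm ball, 13 g; origin at its middle. It is number 5 to come out of the dispenser.
- walnut5: Whole walnut in its shell, a 36 mm ball, 13 g; origin at its middle. It is number 6 to come out of the dispenser.
- mug: Blue mug, 80 mm across, 92 mm high; bystander, origin under its middle.
- jam: Jam jar, 68 mm across, 105 mm high; bystander, origin under its middle.
- mill: Dark wooden pepper mill, 58 mm across, 168 mm high; bystander, origin under its middle.
- oil: Green oil bottle, 66 mm across, 240 mm high; bystander, origin under its middle.
- spoon: Wooden spoon lying on the worktop, 200 mm long; bystander.
- brush: Dish brush lying on the worktop, 200 mm long; bystander.
Mind the look-alikes: they are no part of the job. Of the things that look like the mat, take the one that is farthest to the robot's right at the start.

How it is judged:
On the way, in this order (a step that is already met when the one before it is completed fails the run):
1. the bowl stands let go on the dispenser's foot, its middle within 35 mm of the point below the spout, before the knob is turned (horizontal distance between bowl and foot below 0.035 m and z of bowl in the frame of foot between -0.004 and 0.006 m and angle between bowl's own z axis and vertical below 0.08 rad and value of joint knob below 0.4 rad and contact force between the fingers and bowl below 0.05 N), for 0.2 s.
2. the knob rests at three clicks and the first three walnuts lie in the bowl, still standing under the spout (value of joint knob between 4.41 and 5.01 rad and horizontal distance between each of walnut0, walnut1, walnut2 and bowl below 0.06 m and z of walnut0 in the frame of bowl between 0.01 and 0.065 m and z of walnut1 in the frame of bowl between 0.01 and 0.065 m and z of walnut2 in the frame of bowl between 0.01 and 0.065 m and horizontal distance between bowl and foot below 0.035 m and z of bowl in the frame of foot between -0.004 and 0.006 m and angle between bowl's own z axis and vertical below 0.08 rad), for 0.2 s.
At the end, for the whole second after the job is handed in: The bowl stands upright and at rest on the cork mat, its middle within 35 mm of the mat's middle (its foot wholly on the mat), with walnuts 1 to 3 in it; the knob rests at three clicks (4.71 +-0.3 rad) and the other three walnuts are still in the dispenser (horizontal distance between bowl and mat below 0.035 m and z of bowl in the frame of mat between 0.001 and 0.009 m and angle between bowl's own z axis and vertical below 0.08 rad and linear speed of bowl below 0.03 m/s and horizontal distance between each of walnut0, walnut1, walnut2 and bowl below 0.06 m and z of walnut0 in the frame of bowl between 0.01 and 0.065 m and z of walnut1 in the frame of bowl between 0.01 and 0.065 m and z of walnut2 in the frame of bowl between 0.01 and 0.065 m and value of joint knob between 4.41 and 5.01 rad and z of each of walnut3, walnut4, walnut5 in the frame of dispenser above 0.12 m and horizontal distance between each of walnut3, walnut4, walnut5 and dispenser below 0.05 m); the robot touches nothing.
It fails at once if the knob is turned past the third click (value of joint knob above 5.4 rad).
It fails at once if a bystander is moved by more than 40 mm or knocked over (distance of any of mug, jam, mill, oil, spoon, brush from where it was at the start of the episode above 0.04 m or angle between any of mug, jam, mill, oil's own z axis and vertical above 0.5 rad).
It also fails if it takes over 72 s, if anything falls off the work surface, if the arm or the gripper's body presses on something with over 40 N, if the wrist force passes 120 N, or if a joint passes its speed limit or range.

## Working session

There is one attempt and no reset: what is moved stays moved. The work goes in short steps, Python scripts to look and compute and a tool call to move; the robot and the scene stay as the last step left them, time stands still between calls to the robot, and variables do not carry over. Pictures are saved under pics/ and viewed, at most 10 in all, crops included, and the job is handed in when it is done.

Besides the shell and the picture viewer there is one more tool, called after ">>>" as name(argument=value, ...), one argument or row to a line, values as JSON. apply_moves: Moves the arm, as the interface text tells. Its arguments: {"type":"object","properties":{"rows":{"type":"array","items":{"type":"object","properties":{"hand":{"type":"number"},"x":{"type":"number"},"y":{"type":"number"},"z":{"type":"number"},"rx":{"type":"number"},"ry":{"type":"number"},"rz":{"type":"number"}}}},"newtons":{"type":"number"}},"required":["rows"]}

```bash
mkdir -p pics
cat > h.py <<'E'
import numpy as np, cv2
from scipy.spatial.transform import Rotation as R
from workcell import manip, optics
def rot(q): return R.from_quat([q[1],q[2],q[3],q[0]]).as_matrix()
def cam(n):
    c=optics.read_camera(n); c['R']=rot(c['orientation']); return c
def cloud(c):
    K=c['camera_matrix']; d=c['range_z']; v,u=np.mgrid[:420,:560]
    p=np.stack([(u-K[0,2])/K[0,0]*d,(v-K[1,2])/K[1,1]*d,d],-1)
    w=p@c['R'].T+c['position']; w[d==0]=np.nan; return w
def proj(c,p):
    q=(np.asarray(p)-c['position'])@c['R']; q=q@np.array(c['camera_matrix']).T; return q[...,:2]/q[...,2:]
E
python3 - <<'E'
from h import *
a=cam('scene');b=cam('top')
for n,c in (('scene',a),('top',b)):
    cv2.imwrite(f'pics/{n}0.png',cv2.cvtColor(c['pixels'],cv2.COLOR_RGB2BGR)); print(c['position'],c['R'][:,2])
    np.savez(f'{n}0.npz',w=cloud(c),im=c['pixels'])
s=manip.get_state();print(s['t'],s['ee_pos'],s['orientation'],rot(s['orientation']),manip.finger_overhang)
E
```

```text
[1.57525033 0.21462202 1.44847646] [-0.62469669 -0.13050708 -0.76988438]
[ 0.4649048  -0.00345047  1.3881385 ] [ 0.07403361  0.01597676 -0.99712776]
0.1 [ 0.27709871 -0.55948127  0.25524324] [-1.02237259e-03  9.73690648e-01  2.27871582e-01 -1.36926165e-04] [[ 8.96149047e-01  4.43752576e-01 -7.32586770e-04]
 [ 4.43753136e-01 -8.96146994e-01  1.92854609e-03]
 [ 1.99291865e-04 -2.05335242e-03 -9.99997872e-01]] 0.025
```

View pics/scene0.png

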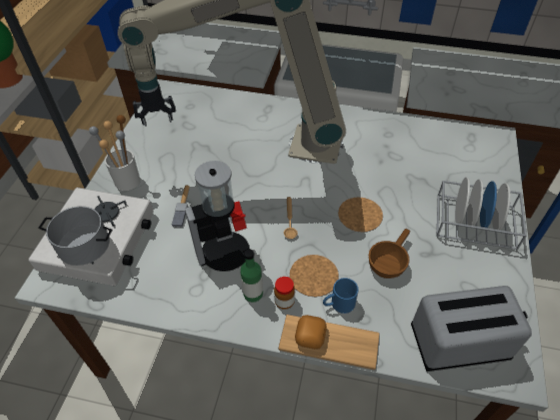

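View pics/top0.png

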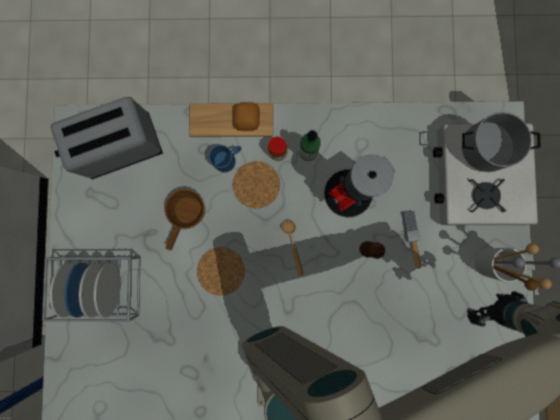

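The scene picture shows the bowl at (388,260) with its handle to (404,236), two cork mats at (314,275) and (360,213), and the dispenser at (215,220) with its red knob at (238,215). In the top picture these are the bowl (184,208) with its handle end at (172,244), the mats (256,185) and (221,271), and the foot (348,193) with the knob at (342,195). The oil is at (310,146), jam (277,147), mug (222,157), mill (372,249), spoon (290,245) and brush (413,240).

What could be mistaken:
- **Mat:** (256,185) or (221,271). Top image right is the robot's right, so I choose (256,185).
- **Bowl:** the bowl at (184,208) has the handle; the pot at (500,140) does not fit.
- **Knob:** red at (342,195); the other red thing is the jam lid at (277,147).

Run:
```python
from h import *
S=np.load('scene0.npz');T=np.load('top0.npz');w=T['w'];im=T['im']
hsv=cv2.cvtColor(im,cv2.COLOR_RGB2HSV)
def at(u,v,k=2): return np.nanmedian(w[v-k:v+k+1,u-k:u+k+1].reshape(-1,3),0).round(3)
for n,p in dict(mat1=(256,185),mat2=(221,271),bowl=(184,208),h=(173,242),lid=(372,176),oil=(312,135),jam=(277,147),mug=(222,157),mill=(372,249),spoon=(290,228),brush=(413,240)).items(): print(n,at(*p))
def blob(m,box):
    z=np.zeros(m.shape,bool);z[box[1]:box[3],box[0]:box[2]]=1;return m&z
# bowl: height based in region
b=blob((w[...,2]>0.03)&(w[...,2]<.09),(150,180,212,256)); p=w[b]
print('bowl pts',len(p),p[:,2].max(), p.min(0),p.max(0))
# rim circle: points at z near top excluding handle
r=p[p[:,2]>0.05]; (c,rad)=cv2.minEnclosingCircle(r[:,:2].astype(np.float32));print(c,rad)
from scipy.optimize import least_squares
def circ(q,r0,x0): 
    return least_squares(lambda x:np.hypot(q[:,0]-x[0],q[:,1]-x[1])-r0,x0,loss='soft_l1',f_scale=.003).x
c=at(184,208)[:2]
rim=r[(np.hypot(*(r[:,:2]-c).T)<.085)&(np.hypot(*(r[:,:2]-c).T)>.05)]
cb=circ(rim[:,:2],.067,c);print('bowl c',cb)
d=np.hypot(*(p[:,:2]-cb).T);hp=p[(d>.085)&(d<.16)];print('handle mean',hp.mean(0),len(hp),hp[:,2].max(),d.max(),'ang',np.degrees(np.arctan2(*(hp.mean(0)[:2]-cb)[::-1])))
# mats
for box,x0 in (((225,155,288,215),(256,185)),):
    m=blob((hsv[...,0]<20)&(hsv[...,1]>70)&(w[...,2]<.02),box);q=w[m];print('mat',len(q),q.min(0),q.max(0),(q.min(0)+q.max(0))/2)
    print(cv2.minEnclosingCircle(q[:,:2].astype(np.float32)))
# knob both views
for n,X in (('top',T),('scene',S)):
    h=cv2.cvtColor(X['im'],cv2.COLOR_RGB2HSV);m=((h[...,0]<6)|(h[...,0]>174))&(h[...,1]>170)&(h[...,2]>60)
    q=X['w'][m];q=q[(q[:,1]<-.1)&(q[:,2]>.08)];print('knob',n,len(q),q.min(0),q.max(0),q.mean(0))
    W=X['w'];l=W[(W[...,2]>.40)&(W[...,2]<.425)&(W[...,1]<0)&(W[...,1]>-.5)&(W[...,0]>.4)&(W[...,0]<.9)];print('lid',len(l),cv2.minEnclosingCircle(l[:,:2].astype(np.float32)) if len(l) else 0)
    k=W[(W[...,2]>.003)&(W[...,2]<.02)&(X['im'].max(-1)<50)&(W[...,1]<-.1)&(W[...,1]>-.35)&(W[...,0]>.4)];print('foot',len(k),cv2.minEnclosingCircle(k[:,:2].astype(np.float32)))
s=cv2.cvtColor(np.hstack([S['im'][150:320,150:430]]),cv2.COLOR_RGB2BGR);cv2.imwrite('pics/crop1.png',cv2.resize(s,None,fx=2.8,fy=2.8,interpolation=cv2.INTER_CUBIC))
```

```text
mat1 [0.655 0.109 0.003]
mat2 [0.352 0.231 0.004]
bowl [0.573 0.364 0.007]
h [0.454 0.39  0.054]
lid [ 0.621 -0.215  0.41 ]
oil [ 0.771 -0.076  0.239]
jam [0.768 0.031 0.104]
mug [0.756 0.231 0.005]
mill [ 0.432 -0.264  0.158]
spoon [ 0.502 -0.011  0.002]
brush [ 0.459 -0.437  0.018]
bowl pts 596 0.06545064944974621 [0.426442   0.28155038 0.03010417] [0.63485463 0.41644059 0.06545065]
(0.5304816365242004, 0.3659236431121826) 0.109013631939888
bowl c [0.56664025 0.34975116]
handle mean [0.45856428 0.39237038 0.05405935] 133 0.06098299950450503 0.14942898528717968 ang 158.47844782019487
mat 1729 [ 0.57593089  0.02709968 -0.00687188] [0.74294753 0.19153837 0.01359221] [0.65943921 0.10931902 0.00336016]
((0.6580673456192017, 0.11031359434127808), 0.08526044338941574)
knob top 296 [ 0.55331398 -0.21220436  0.1422784 ] [ 0.62871349 -0.13489126  0.21138223] [ 0.58768522 -0.16818785  0.19257308]
lid 621 ((0.6246440410614014, -0.2157500982284546), 0.05355021357536316)
foot 615 ((0.5599058866500854, -0.23505355417728424), 0.1514473855495453)
knob scene 276 [ 0.55771237 -0.18637428  0.13891344] [ 0.63756435 -0.13628222  0.25456499] [ 0.60289612 -0.16247195  0.17915813]
lid 187 ((0.628406286239624, -0.21387235820293427), 0.05351260304450989)
foot 1005 ((0.631675660610199, -0.22066070139408112), 0.09052236378192902)
```

View pics/crop1.png

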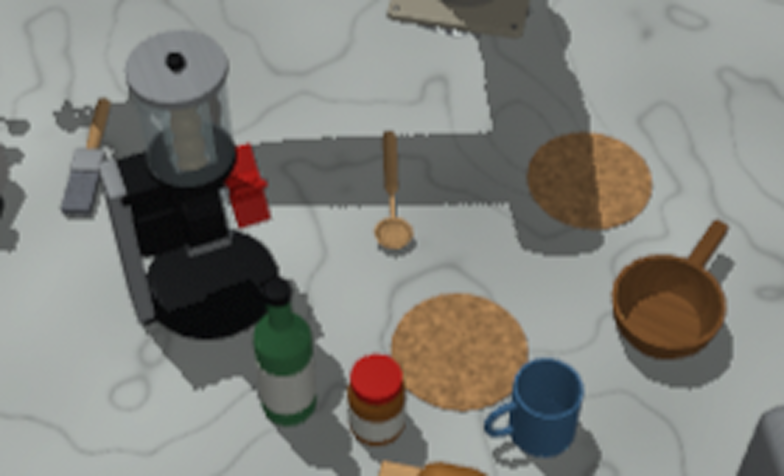

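The crop confirms the choice: the bowl with the stick handle is at the right, the mat nearer the dispenser sits between jam and mug, and the red paddle knob faces away from the oil bottle. Next I measure the dispenser's yaw and the handle line.

```bash
cat >> h.py <<'E'
def plan(pos,xdir,lean,gp=0.006):
    """grasp point pos; tool x horizontally along angle xdir deg, tool leaned so that z tilts toward -xdir by lean deg. Print the move in tool axes."""
    s=manip.get_state(); R0=rot(s['orientation'])
    a=np.radians(xdir); t=np.radians(lean); X=np.array([np.cos(a),np.sin(a),0]); D=np.array([0,0,-1.])
    z=np.cos(t)*D-np.sin(t)*X; x=np.cos(t)*X+np.sin(t)*D; y=np.cross(z,x)
    Rt=np.stack([x,y,z],1); tcp=np.array(pos)-gp*z
    print('t',s['t'],'shift mm',(R0.T@(tcp-s['ee_pos'])*1000).round(1),'rot deg',R.from_matrix(R0.T@Rt).as_rotvec(degrees=True).round(1),'tcp',s['ee_pos'].round(4),'grasp pt',(s['ee_pos']+gp*R0[:,2]).round(4),'j',np.round(s['joint_positions'],2),'f',np.round(s['force'],1))
E
python3 - <<'E'
from h import *
S=np.load('scene0.npz');T=np.load('top0.npz')
o=np.array([.6265,-.215])
P=[]
for X in (T,S):
    h=cv2.cvtColor(X['im'],cv2.COLOR_RGB2HSV);m=((h[...,0]<6)|(h[...,0]>174))&(h[...,1]>150)&(h[...,2]>50)
    m=cv2.erode(m.astype(np.uint8),np.ones((2,2)))>0
    q=X['w'][m];q=q[(q[:,1]<-.1)&(q[:,2]>.08)&(q[:,2]<.225)];P.append(q)
q=np.vstack(P)
for yaw in range(110,150,5):
    a=np.radians(yaw);f=np.array([np.cos(a),np.sin(a)]);l=np.array([-f[1],f[0]])
    u=(q[:,:2]-o)@f;v=(q[:,:2]-o)@l
    print(yaw,'front',np.percentile(u,[1,50,99]).round(3),'lat top',np.percentile((P[0][:,:2]-o)@l,[1,99]).round(3),'sc',np.percentile((P[1][:,:2]-o)@l,[1,99]).round(3))
# spine: narrow wide-height points behind
W=S['w'];im=S['im'].astype(int)
m=(W[...,2]>.03)&(W[...,2]<.2)&(np.hypot(W[...,0]-o[0],W[...,1]-o[1])<.125)&(np.hypot(W[...,0]-o[0],W[...,1]-o[1])>.075)&(im.max(-1)-im.min(-1)<30)
p=W[m];print('spine',len(p),np.median(p,0),np.degrees(np.arctan2(*(np.median(p,0)[:2]-o)[::-1]))+180)
# foot circle scene: black low points
k=W[(W[...,2]>.002)&(W[...,2]<.016)&(im.max(-1)<60)&(np.hypot(W[...,0]-o[0],W[...,1]-o[1])<.1)];print('foot',cv2.minEnclosingCircle(k[:,:2].astype(np.float32)))
w=T['w'];b=np.array([.5666,.3498]);d=np.hypot(w[...,0]-b[0],w[...,1]-b[1])
hp=w[(d>.085)&(d<.145)&(w[...,2]>.035)&(w[...,2]<.07)][:,:2]
w2=S['w'];d2=np.hypot(w2[...,0]-b[0],w2[...,1]-b[1]);hp2=w2[(d2>.085)&(d2<.145)&(w2[...,2]>.045)&(w2[...,2]<.07)][:,:2]
for h in (hp,hp2): 
    f=cv2.fitLine(h.astype(np.float32),cv2.DIST_HUBER,0,.01,.01).ravel();print('handle',len(h),h.mean(0),np.degrees(np.arctan2(f[1],f[0])))
for W_,n in ((w,'top'),(w2,'sc')):
    dd=np.hypot(W_[...,0]-b[0],W_[...,1]-b[1]);r=W_[(dd<.08)&(W_[...,2]>.052)&(W_[...,2]<.066)]
    print(n,len(r),r.min(0),r.max(0))
plan([0.4605,0.392,0.12],158,0)
E
```

```text
110 front [0.032 0.058 0.078] lat top [-0.015  0.053] sc [-0.021  0.044]
115 front [0.036 0.059 0.078] lat top [-0.02   0.047] sc [-0.026  0.038]
120 front [0.038 0.059 0.077] lat top [-0.025  0.042] sc [-0.03   0.032]
125 front [0.039 0.059 0.077] lat top [-0.03   0.037] sc [-0.036  0.027]
130 front [0.037 0.059 0.079] lat top [-0.036  0.032] sc [-0.041  0.021]
135 front [0.034 0.058 0.08 ] lat top [-0.042  0.027] sc [-0.046  0.015]
140 front [0.031 0.056 0.081] lat top [-0.047  0.023] sc [-0.052  0.008]
145 front [0.027 0.054 0.081] lat top [-0.052  0.019] sc [-0.056  0.002]
spine 306 [ 0.69825098 -0.27503529  0.13929824] 140.08019393172356
foot ((0.631675660610199, -0.22066070139408112), 0.09052236378192902)
handle 126 [0.46007476 0.39158743] -26.023945
handle 86 [0.46268196 0.39588055] -26.261581
top 282 [0.49086704 0.28155038 0.05207942] [0.63485463 0.41644059 0.06545065]
sc 239 [0.49210217 0.28310058 0.05201408] [0.64048916 0.41991233 0.06459429]
t 0.1 shift mm [ 586.6 -771.   130.9] rot deg [-0.000e+00 -1.000e-01 -1.317e+02] tcp [ 0.2771 -0.5595  0.2552] grasp pt [ 0.2771 -0.5595  0.2492] j [-1.21  0.28 -0.03  1.27 -0.    1.47] f [-0.6 -0.3 -0.7]
```

>>> apply_moves(
  rows=[
    {"hand": 60,"x": 587,"y": -771,"z": 0,"rz": -132},
    {"hand": 60,"x": 587,"y": -771,"z": 0,"rz": -132},
    {"hand": 60,"x": 587,"y": -771,"z": 0,"rz": -132},
    {"hand": 60,"x": 587,"y": -771,"z": 0,"rz": -132},
    {"hand": 60,"x": 587,"y": -771,"z": 0,"rz": -132},
    {"hand": 60,"x": 587,"y": -771,"z": 0,"rz": -132},
    {"hand": 60,"x": 587,"y": -771,"z": 0,"rz": -132},
    {"hand": 60,"x": 587,"y": -771,"z": 0,"rz": -132},
    {"hand": 60,"x": 587,"y": -771,"z": 0,"rz": -132},
    {"hand": 60,"x": 587,"y": -771,"z": 0,"rz": -132},
  ],
)

```text
validation failed for argument at $.ro...
```

```bash
python3 -c "
from h import *
plan([.456,.395,.13],155,20)"
```

```text
t 0.1 shift mm [ 582.6 -777.3  121.3] rot deg [ -22.5  -10.9 -127.1] tcp [ 0.2771 -0.5595  0.2552] grasp pt [ 0.2771 -0.5595  0.2492] j [-1.21  0.28 -0.03  1.27 -0.    1.47] f [-0.6 -0.3 -0.7]
```

>>> apply_moves(
  rows=[
    {"hand": 60,"x": 300,"y": -394,"rz": -66},
    {"hand": 60,"x": 300,"y": -394,"rz": -66},
    {"hand": 60,"x": 300,"y": -394,"rz": -66},
    {"hand": 60,"x": 300,"y": -394,"rz": -66},
    {"hand": 60,"x": 300,"y": -394,"rz": -66},
    {"hand": 60,"x": 300,"y": -394,"rz": -66},
    {"hand": 60,"x": 300,"y": -394,"rz": -66},
    {"hand": 60,"x": 300,"y": -394,"rz": -66},
    {"hand": 60,"x": 300,"y": -394,"rz": -66},
    {"hand": 60,"x": 300,"y": -394,"rz": -66},
  ],
)

```text
validation failed for argument at $.ro...
```

```bash
python3 -c "
from h import *
plan([.456,.395,.13],155,20)"
```

```text
t 0.1 shift mm [ 582.6 -777.3  121.3] rot deg [ -22.5  -10.9 -127.1] tcp [ 0.2771 -0.5595  0.2552] grasp pt [ 0.2771 -0.5595  0.2492] j [-1.21  0.28 -0.03  1.27 -0.    1.47] f [-0.6 -0.3 -0.7]
```

>>> apply_moves(
  rows=[
    {"hand": 60,"x": 30,"y": -39,"z": 0,"rx": 0,"ry": 0,"rz": -7},
  ],
)

```text
t: 0.2
ee_pos: [0.2865, -0.5157, 0.2551]
orientation: [0.001, 0.958, 0.286, -0.0]
force: [-0.5, 1.1, 0.5]
finger_gap: 0.0733
grasp_force: 0.0
```

>>> apply_moves(
  rows=[
    {"hand": 60,"x": 640,"y": -668,"z": 0,"rx": 0,"ry": 0,"rz": -122},
    {"hand": 60,"x": 640,"y": -668,"z": 0,"rx": 0,"ry": 0,"rz": -122},
    {"hand": 60,"x": 640,"y": -668,"z": 0,"rx": 0,"ry": 0,"rz": -122},
    {"hand": 60,"x": 640,"y": -668,"z": 0,"rx": 0,"ry": 0,"rz": -122},
    {"hand": 60,"x": 640,"y": -668,"z": 0,"rx": 0,"ry": 0,"rz": -122},
    {"hand": 60,"x": 640,"y": -668,"z": 0,"rx": 0,"ry": 0,"rz": -122},
    {"hand": 60,"x": 640,"y": -668,"z": 0,"rx": 0,"ry": 0,"rz": -122},
    {"hand": 60,"x": 640,"y": -668,"z": 0,"rx": 0,"ry": 0,"rz": -122},
    {"hand": 60,"x": 640,"y": -668,"z": 0,"rx": 0,"ry": 0,"rz": -122},
    {"hand": 60,"x": 640,"y": -668,"z": 0,"rx": 0,"ry": 0,"rz": -122},
  ],
)

```text
t: 1.2
ee_pos: [0.377, -0.0181, 0.2562]
orientation: [0.0, 0.503, 0.864, 0.0]
force: [1.6, -0.6, 0.8]
finger_gap: 0.0603
grasp_force: 0.0
```

```bash
python3 -c "
from h import *
plan([.456,.395,.13],155,20)"
```

```text
t 1.2 shift mm [321.8 271.6 120.5] rot deg [ -6.2 -19.3 -35. ] tcp [ 0.377  -0.0181  0.2562] grasp pt [ 0.377  -0.0181  0.2502] j [-0.22 -0.18 -0.51  1.24 -0.    0.83] f [ 1.6 -0.6  0.8]
```

>>> apply_moves(
  rows=[
    {"hand": 60,"x": 322,"y": 272,"z": 120,"rx": -6.2,"ry": -19.3,"rz": -35},
    {"hand": 60,"x": 322,"y": 272,"z": 120,"rx": -6.2,"ry": -19.3,"rz": -35},
    {"hand": 60,"x": 322,"y": 272,"z": 120,"rx": -6.2,"ry": -19.3,"rz": -35},
    {"hand": 60,"x": 322,"y": 272,"z": 120,"rx": -6.2,"ry": -19.3,"rz": -35},
    {"hand": 60,"x": 322,"y": 272,"z": 120,"rx": -6.2,"ry": -19.3,"rz": -35},
    {"hand": 60,"x": 322,"y": 272,"z": 120,"rx": -6.2,"ry": -19.3,"rz": -35},
    {"hand": 60,"x": 322,"y": 272,"z": 120,"rx": -6.2,"ry": -19.3,"rz": -35},
    {"hand": 60,"x": 322,"y": 272,"z": 120,"rx": -6.2,"ry": -19.3,"rz": -35},
    {"hand": 60,"x": 322,"y": 272,"z": 120,"rx": -6.2,"ry": -19.3,"rz": -35},
    {"hand": 60,"x": 322,"y": 272,"z": 120,"rx": -6.2,"ry": -19.3,"rz": -35},
  ],
)

```text
t: 2.2
ee_pos: [0.4574, 0.3977, 0.1341]
orientation: [0.169, 0.214, 0.961, -0.037]
force: [-0.7, -1.3, 0.1]
finger_gap: 0.0599
grasp_force: 0.0
```

```bash
python3 -c "
from h import *
plan([.456,.395,.13],155,20);plan([.456,.395,.047],155,20)
c=cam('scene');im=cv2.cvtColor(c['pixels'],cv2.COLOR_RGB2BGR)
u,v=proj(c,[.456,.395,.05]).astype(int);print(u,v)
cv2.imwrite('pics/g1.png',cv2.resize(im[max(0,v-70):v+70,u-90:u+90],None,fx=4,fy=4))"
```

```text
t 2.2 shift mm [ 1.5 -3.1 -2.2] rot deg [-0.  -0.1 -0.1] tcp [0.4574 0.3977 0.1341] grasp pt [0.4593 0.3969 0.1285] j [ 0.75  0.28 -0.34  0.82 -0.32  1.16] f [-0.7 -1.3  0.1]
t 2.2 shift mm [29.8 -3.1 75.9] rot deg [-0.  -0.1 -0.1] tcp [0.4574 0.3977 0.1341] grasp pt [0.4593 0.3969 0.1285] j [ 0.75  0.28 -0.34  0.82 -0.32  1.16] f [-0.7 -1.3  0.1]
403 234
```

View pics/g1.png

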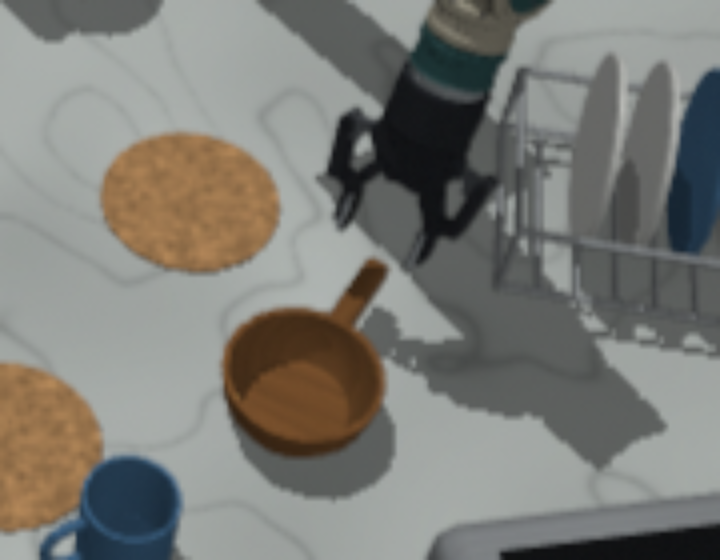

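The open fingers straddle the line of the handle (handle end at crop pixel (372,270)). I descend and grip.

>>> apply_moves(
  newtons=90,
  rows=[
    {"hand": 60,"x": 15,"y": -3,"z": 38,"rx": 0,"ry": 0,"rz": 0},
    {"hand": 60,"x": 30,"y": -3,"z": 76,"rx": 0,"ry": 0,"rz": 0},
    {"hand": 60,"x": 30,"y": -3,"z": 76,"rx": 0,"ry": 0,"rz": 0},
    {"hand": 60,"x": 30,"y": -3,"z": 76,"rx": 0,"ry": 0,"rz": 0},
    {"hand": 5,"x": 30,"y": -3,"z": 76,"rx": 0,"ry": 0,"rz": 0},
    {"hand": 5,"x": 30,"y": -3,"z": 76,"rx": 0,"ry": 0,"rz": 0},
    {"hand": 5,"x": 30,"y": -3,"z": 76,"rx": 0,"ry": 0,"rz": 0},
    {"hand": 5,"x": 30,"y": -3,"z": 76,"rx": 0,"ry": 0,"rz": 0},
    {"hand": 5,"x": 30,"y": -3,"z": 76,"rx": 0,"ry": 0,"rz": 0},
    {"hand": 5,"x": 30,"y": -3,"z": 76,"rx": 0,"ry": 0,"rz": 0},
  ],
)

```text
t: 3.25
ee_pos: [0.4553, 0.3936, 0.0569]
orientation: [0.171, 0.216, 0.961, -0.036]
force: [-1.9, 1.4, 5.2]
finger_gap: 0.0205
grasp_force: 88.3
```

```bash
python3 -c "
from h import *
plan([.456,.395,.047],155,20)
s=manip.get_state();print(s['finger_gap'],s['grasp_force'])
f=np.array([np.cos(np.radians(126)),np.sin(np.radians(126))]);o=np.array([.627,-.216]);
plan([*(o+f*.35),.14],126,20)"
```

```text
t 3.25 shift mm [3.4 1.5 3.3] rot deg [ 0.1  0.1 -0.4] tcp [0.4553 0.3936 0.0569] grasp pt [0.4572 0.3928 0.0512] j [ 0.75  0.36 -0.42  0.65 -0.32  1.17] f [-1.9  1.4  5.2]
0.020458543058257016 88.27551221998874
t 3.25 shift mm [-131.6 -308.2  -48. ] rot deg [10.1  0.  26.8] tcp [0.4553 0.3936 0.0569] grasp pt [0.4572 0.3928 0.0512] j [ 0.75  0.36 -0.42  0.65 -0.32  1.17] f [-1.9  1.4  5.2]
```

>>> apply_moves(
  rows=[
    {"hand": 5,"x": -5,"y": 0,"z": -14,"rx": 0,"ry": 0,"rz": 0},
    {"hand": 5,"x": -14,"y": 0,"z": -38,"rx": 0,"ry": 0,"rz": 0},
    {"hand": 5,"x": -24,"y": 0,"z": -66,"rx": 0,"ry": 0,"rz": 0},
    {"hand": 5,"x": -30,"y": 0,"z": -80,"rx": 0,"ry": 0,"rz": 0},
    {"hand": 5,"x": -36,"y": -20,"z": -78,"rx": 0.6,"ry": 0,"rz": 2},
    {"hand": 5,"x": -44,"y": -50,"z": -76,"rx": 2,"ry": 0,"rz": 5},
    {"hand": 5,"x": -53,"y": -80,"z": -74,"rx": 3,"ry": 0,"rz": 8},
    {"hand": 5,"x": -62,"y": -110,"z": -71,"rx": 4,"ry": 0,"rz": 11},
    {"hand": 5,"x": -71,"y": -140,"z": -68,"rx": 5,"ry": 0,"rz": 14},
    {"hand": 5,"x": -80,"y": -165,"z": -65,"rx": 6,"ry": 0,"rz": 16},
  ],
)

```text
t: 4.25
ee_pos: [0.4293, 0.2185, 0.1421]
orientation: [0.16, 0.357, 0.918, -0.065]
force: [0.3, -1.1, -1.0]
finger_gap: 0.0203
grasp_force: 87.2
```

```bash
python3 -c "
from h import *
f=np.array([np.cos(np.radians(126)),np.sin(np.radians(126))]);o=np.array([.627,-.216]);
s=manip.get_state();print(s['finger_gap'],s['grasp_force'])
plan([*(o+f*.35),.125],126,20)
w=cloud(cam('scene'));T=manip.get_state()['ee_pos']
"
```

```text
0.020341515050086887 87.20355979894521
t 4.25 shift mm [ -84.6 -116.5   43.4] rot deg [ 3.7 -0.1 10.9] tcp [0.4293 0.2185 0.1421] grasp pt [0.4308 0.2171 0.1365] j [ 0.52  0.08 -0.56  0.82 -0.33  1.24] f [ 0.3 -1.1 -1. ]
```

>>> apply_moves(
  rows=[
    {"hand": 5,"x": -20,"y": -26,"z": 10,"rx": 1,"ry": 0,"rz": 3},
    {"hand": 5,"x": -40,"y": -52,"z": 20,"rx": 2,"ry": 0,"rz": 5.5},
    {"hand": 5,"x": -60,"y": -80,"z": 31,"rx": 3,"ry": 0,"rz": 8},
    {"hand": 5,"x": -76,"y": -104,"z": 39,"rx": 3.5,"ry": 0,"rz": 10},
    {"hand": 5,"x": -85,"y": -116,"z": 43,"rx": 3.7,"ry": 0,"rz": 10.9},
    {"hand": 5,"x": -85,"y": -116,"z": 43,"rx": 3.7,"ry": 0,"rz": 10.9},
    {"hand": 5,"x": -85,"y": -116,"z": 43,"rx": 3.7,"ry": 0,"rz": 10.9},
  ],
)

```text
t: 5.0
ee_pos: [0.4222, 0.0709, 0.1315]
orientation: [0.154, 0.447, 0.878, -0.078]
force: [0.7, 0.1, -1.9]
finger_gap: 0.0205
grasp_force: 89.1
```

Run:
```python
from h import *
f=np.array([np.cos(np.radians(126)),np.sin(np.radians(126))]);o=np.array([.627,-.216])
plan([*(o+f*.35),.125],126,20)
a=cam('scene');b=cam('top');s=manip.get_state();g=s['ee_pos']+.006*rot(s['orientation'])[:,2]
from scipy.optimize import least_squares
for n,c in (('sc',a),('top',b)):
    w=cloud(c);hs=cv2.cvtColor(c['pixels'],cv2.COLOR_RGB2HSV)
    m=(hs[...,0]<22)&(hs[...,1]>100)&(w[...,2]>.07)&(w[...,2]<.16)&(np.hypot(w[...,0]-g[0],w[...,1]-g[1])<.22)
    p=w[m];p=p[p[:,2]>np.percentile(p[:,2],5)]
    r=p[np.hypot(p[:,0]-g[0],p[:,1]-g[1])>.04]
    print(n,len(p),r.min(0),r.max(0))
    top=r[r[:,2]>np.percentile(r[:,2],60)]
    A=np.c_[top[:,:2]-g[:2],np.ones(len(top))];print('plane',np.linalg.lstsq(A,top[:,2],rcond=None)[0])
print('g',g)
i=np.hstack([a['pixels'][150:320,140:420],b['pixels'][110:280,180:460]]);cv2.imwrite('pics/c2.png',cv2.cvtColor(cv2.resize(i,(800,243)),cv2.COLOR_RGB2BGR))
```

```text
t 5.0 shift mm [-0.1 -3.   1. ] rot deg [ 0.1 -0.1  0. ] tcp [0.4222 0.0709 0.1315] grasp pt [0.4234 0.0692 0.1259] j [ 0.21 -0.03 -0.7   0.75 -0.32  1.13] f [ 0.7  0.1 -1.9]
sc 1068 [ 0.42445939 -0.09122096  0.07714846] [0.56572274 0.04491722 0.13745035]
plane [0.00920104 0.00429611 0.12435916]
top 1443 [ 0.4281824  -0.09084962  0.07878502] [0.56289225 0.04385501 0.13716827]
plane [-0.00341867  0.02683759  0.12290084]
g [0.42397079 0.06986548 0.12619235]
```

View pics/c2.png

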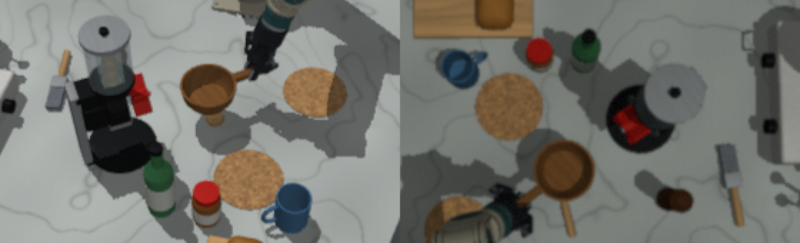

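```bash
python3 -c "
from h import *
plan([.5575,-.126,.075],126,20)
plan([.5575,-.126,.056],126,20)
"
```

```text
t 5.1 shift mm [-205.3   -7.7  128.9] rot deg [ 0.2 -0.1  0.1] tcp [0.4228 0.0715 0.1318] grasp pt [0.424  0.0699 0.1262] j [ 0.21 -0.03 -0.7   0.75 -0.32  1.13] f [-0.7 -0.5 -1.2]
t 5.1 shift mm [-198.8   -7.8  146.8] rot deg [ 0.2 -0.1  0.1] tcp [0.4228 0.0715 0.1318] grasp pt [0.424  0.0699 0.1262] j [ 0.21 -0.03 -0.7   0.75 -0.32  1.13] f [-0.7 -0.5 -1.2]
```

>>> apply_moves(
  rows=[
    {"hand": 5,"x": 7,"y": 0,"z": 19,"rx": 0,"ry": 0,"rz": 0},
    {"hand": 5,"x": 3,"y": 0,"z": 42,"rx": 0,"ry": 0,"rz": 0},
    {"hand": 5,"x": -16,"y": -1,"z": 60,"rx": 0,"ry": 0,"rz": 0},
    {"hand": 5,"x": -50,"y": -2,"z": 72,"rx": 0,"ry": 0,"rz": 0},
    {"hand": 5,"x": -83,"y": -4,"z": 84,"rx": 0,"ry": 0,"rz": 0},
    {"hand": 5,"x": -116,"y": -5,"z": 97,"rx": 0,"ry": 0,"rz": 0},
    {"hand": 5,"x": -150,"y": -6,"z": 109,"rx": 0,"ry": 0,"rz": 0},
    {"hand": 5,"x": -178,"y": -7,"z": 119,"rx": 0,"ry": 0,"rz": 0},
    {"hand": 5,"x": -198,"y": -8,"z": 127,"rx": 0,"ry": 0,"rz": 0},
    {"hand": 5,"x": -205,"y": -8,"z": 129,"rx": 0,"ry": 0,"rz": 0},
  ],
)

```text
t: 6.1
ee_pos: [0.5577, -0.1262, 0.0809]
orientation: [0.156, 0.447, 0.877, -0.078]
force: [-0.3, -0.3, -1.1]
finger_gap: 0.0205
grasp_force: 89.1
```

Run:
```python
from h import *
plan([.5575,-.126,.056],126,20)
a=cam('scene');b=cam('top')
i=np.hstack([a['pixels'][150:290,150:330],b['pixels'][130:270,270:450]]);cv2.imwrite('pics/c3.png',cv2.cvtColor(cv2.resize(i,None,fx=2.2,fy=2.2,interpolation=cv2.INTER_CUBIC),cv2.COLOR_RGB2BGR))
```

```text
t 6.1 shift mm [ 8.8 -0.1 17.3] rot deg [ 0.2  0.  -0. ] tcp [ 0.5577 -0.1262  0.0809] grasp pt [ 0.5589 -0.1278  0.0752] j [-0.23  0.22 -0.57  0.52 -0.22  0.68] f [-0.3 -0.3 -1.1]
```

View pics/c3.png

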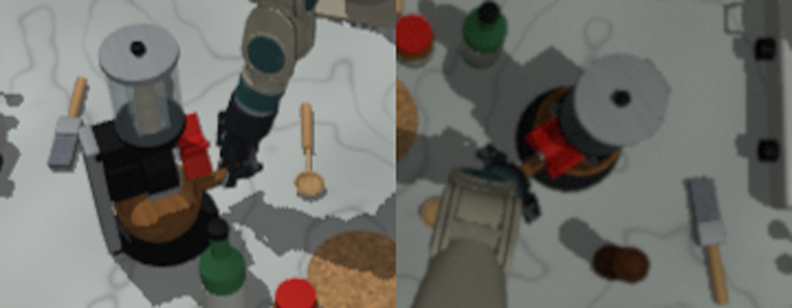

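The bowl is under the spout and above the foot (bowl at (160,210), foot edge at (205,245)). I lower it and let go.

>>> apply_moves(
  rows=[
    {"hand": 5,"x": 3,"y": 0,"z": 6,"rx": 0,"ry": 0,"rz": 0},
    {"hand": 5,"x": 6,"y": 0,"z": 12,"rx": 0,"ry": 0,"rz": 0},
    {"hand": 5,"x": 9,"y": 0,"z": 16,"rx": 0,"ry": 0,"rz": 0},
    {"hand": 5,"x": 9,"y": 0,"z": 18,"rx": 0,"ry": 0,"rz": 0},
    {"hand": 5,"x": 9,"y": 0,"z": 18,"rx": 0,"ry": 0,"rz": 0},
  ],
)

```text
t: 6.7
ee_pos: [0.5544, -0.1214, 0.0625]
orientation: [0.156, 0.446, 0.878, -0.077]
force: [-10.0, 9.4, 19.0]
finger_gap: 0.0205
grasp_force: 92.6
```

Run:
```python
from h import *
plan([.5575,-.126,.056],126,20)
```

```text
t 6.7 shift mm [-3.  -0.2  2.1] rot deg [0.2 0.  0.2] tcp [ 0.5544 -0.1214  0.0625] grasp pt [ 0.5556 -0.1231  0.0569] j [-0.23  0.24 -0.59  0.47 -0.22  0.68] f [-10.    9.4  19. ]
```

>>> apply_moves(
  rows=[
    {"hand": 5,"x": 0,"y": 0,"z": -2,"rx": 0,"ry": 0,"rz": 0},
    {"hand": 5,"x": 0,"y": 0,"z": -2,"rx": 0,"ry": 0,"rz": 0},
  ],
)

```text
t: 6.9
ee_pos: [0.5541, -0.1215, 0.0632]
orientation: [0.156, 0.446, 0.878, -0.077]
force: [-3.4, 5.4, 9.6]
finger_gap: 0.0205
grasp_force: 90.4
```

>>> apply_moves(
  rows=[
    {"hand": 5,"x": 0,"y": 0,"z": -1.5,"rx": 0,"ry": 0,"rz": 0},
    {"hand": 50,"x": 0,"y": 0,"z": -1.5,"rx": 0,"ry": 0,"rz": 0},
    {"hand": 50,"x": 0,"y": 0,"z": -1.5,"rx": 0,"ry": 0,"rz": 0},
    {"hand": 50,"x": 0,"y": 0,"z": -1.5,"rx": 0,"ry": 0,"rz": 0},
    {"hand": 50,"x": 0,"y": 0,"z": -15,"rx": 0,"ry": 0,"rz": 0},
    {"hand": 50,"x": 0,"y": 0,"z": -60,"rx": 0,"ry": 0,"rz": 0},
    {"hand": 50,"x": 0,"y": 0,"z": -110,"rx": 0,"ry": 0,"rz": 0},
    {"hand": 50,"x": 0,"y": 0,"z": -160,"rx": 0,"ry": 0,"rz": 0},
    {"hand": 0,"x": 0,"y": 0,"z": -200,"rx": 0,"ry": 0,"rz": 0},
    {"hand": 0,"x": 0,"y": 0,"z": -200,"rx": 0,"ry": 0,"rz": 0},
  ],
)

```text
t: 7.9
ee_pos: [0.5167, -0.0673, 0.2588]
orientation: [0.161, 0.447, 0.877, -0.076]
force: [1.3, -0.5, 1.0]
finger_gap: 0.0218
grasp_force: 0.0
```

Run:
```python
from h import *
plan([.5575,-.126,.056],126,20)
a=cam('scene');b=cam('top')
for n,c in (('sc',a),('top',b)):
    w=cloud(c);hs=cv2.cvtColor(c['pixels'],cv2.COLOR_RGB2HSV);o=(.628,-.217)
    d=np.hypot(w[...,0]-o[0],w[...,1]-o[1])
    m=(hs[...,0]<22)&(hs[...,1]>100)&(w[...,2]>.012)&(w[...,2]<.075)&(d<.17)
    p=w[m];rim=p[p[:,2]>.055];print(n,len(p),rim.min(0),rim.max(0)); 
    A=np.c_[rim[:,:2]-o,np.ones(len(rim))];print(np.linalg.lstsq(A,rim[:,2],rcond=None)[0])
    m=((hs[...,0]<6)|(hs[...,0]>174))&(hs[...,1]>150)&(hs[...,2]>50)&(d<.15)&(w[...,2]>.1);q=w[m]
    a_=np.radians(126);f=np.array([np.cos(a_),np.sin(a_)]);l=np.array([-f[1],f[0]]);u=(q[:,:2]-o)@f;v=(q[:,:2]-o)@l
    print('knob',len(q),np.percentile(u,[1,99]),np.percentile(v,[1,99]),np.percentile(q[:,2],[1,99]))
    # wing front-edge angle: points with u>.07
    k=u>.066;print('front', [ (round(x*1000),round((z-.172)*1000)) for x,z in zip(v[k][::12],q[k][::12,2])])
    m=(w[...,2]>.004)&(w[...,2]<.014)&(c['pixels'].max(-1)<60)&(d<.1);print('foot',w[m].min(0),w[m].max(0))
i=np.hstack([a['pixels'][150:290,150:330],b['pixels'][130:270,270:450]]);cv2.imwrite('pics/c4.png',cv2.cvtColor(cv2.resize(i,None,fx=2.2,fy=2.2,interpolation=cv2.INTER_CUBIC),cv2.COLOR_RGB2BGR))
```

```text
t 7.9 shift mm [  4.1  -4.  209. ] rot deg [ 0.7  0.5 -0.1] tcp [ 0.5167 -0.0673  0.2588] grasp pt [ 0.518  -0.0689  0.2532] j [-0.13 -0.06 -0.44  0.93 -0.25  0.78] f [ 1.3 -0.5  1. ]
sc 794 [ 0.53310074 -0.28202646  0.05500965] [ 0.69842094 -0.09763401  0.07150518]
[ 0.01174822 -0.00353131  0.06277876]
knob 280 [0.03700895 0.07670387] [-0.03844085  0.02853755] [0.13970583 0.25453368]
front [(31, 33), (23, 26), (11, 24), (1, 16), (-20, 24), (-21, 5), (-21, -16), (-26, -30)]
foot [ 0.56316615 -0.29873231  0.00404011] [ 0.71222467 -0.13451457  0.01399418]
top 358 [ 0.53673925 -0.28212457  0.05551329] [ 0.68961695 -0.09863314  0.07224551]
[-0.00163564  0.00348373  0.06399015]
knob 337 [0.03942857 0.08004933] [-0.03454058  0.03546583] [0.14248836 0.21371599]
front [(-35, 28), (-25, 35), (-26, 27), (-14, 19), (-11, 20), (-6, 14), (2, 17), (13, 19), (17, 26), (27, 30), (24, -16), (32, 35)]
foot [ 0.5428895  -0.2970454   0.00403167] [ 0.71004894 -0.13145228  0.01383017]
```

View pics/c4.png

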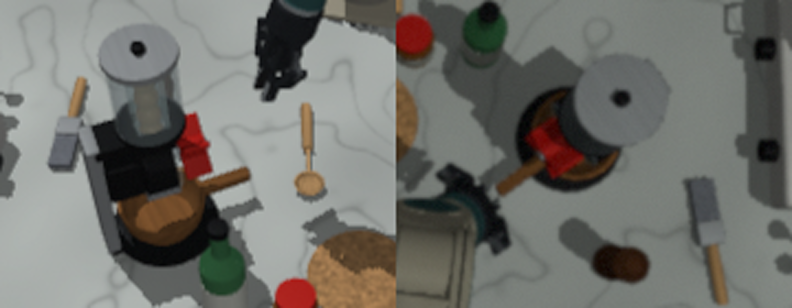

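The bowl stands level on the foot under the spout, its handle pointing to the front (handle end at crop pixel (248,172)). Next I take the closed fingers to the front right of the knob, leaning in at 40°.

```bash
cat >> h.py <<'E'
def kp(u,l,z,lean=40):
    a=np.radians(126);f=np.array([np.cos(a),np.sin(a)]);L=np.array([-f[1],f[0]]);p=np.array([.626,-.214])+u*f+l*L
    plan([*p,z],126,lean,.025)
    s=manip.get_state();T=s['ee_pos']+.025*rot(s['orientation'])[:,2];print('tip now u,l,z',((T[:2]-[.626,-.214])@f).round(4),((T[:2]-[.626,-.214])@L).round(4),T[2].round(4))
E
python3 -c "
from h import *
kp(.15,.046,.235);kp(.062,.046,.225)"
```

```text
t 8.0 shift mm [-17.7 -41.4   4.6] rot deg [  0.3 -19.9  -0.1] tcp [ 0.5139 -0.0676  0.2525] grasp pt [ 0.5191 -0.0744  0.2291] j [-0.13 -0.05 -0.45  0.92 -0.25  0.78] f [-0.5 -1.2  0.1]
tip now u,l,z 0.1757 0.0044 0.2291
t 8.0 shift mm [-96.9 -41.6  44.2] rot deg [  0.3 -19.9  -0.1] tcp [ 0.5139 -0.0676  0.2525] grasp pt [ 0.5191 -0.0744  0.2291] j [-0.13 -0.05 -0.45  0.92 -0.25  0.78] f [-0.5 -1.2  0.1]
tip now u,l,z 0.1757 0.0044 0.2291
```

>>> apply_moves(
  rows=[
    {"hand": 0,"x": -9,"y": -20,"z": -15,"rx": 0,"ry": -8,"rz": 0},
    {"hand": 0,"x": -14,"y": -41,"z": -5,"rx": 0,"ry": -15,"rz": 0},
    {"hand": 0,"x": -18,"y": -41,"z": 4,"rx": 0,"ry": -20,"rz": 0},
    {"hand": 0,"x": -18,"y": -41,"z": 4,"rx": 0,"ry": -20,"rz": 0},
    {"hand": 0,"x": -18,"y": -41,"z": 4,"rx": 0,"ry": -20,"rz": 0},
  ],
)

```text
t: 8.5
ee_pos: [0.4899, -0.1065, 0.2509]
orientation: [0.303, 0.426, 0.838, -0.154]
force: [0.1, -0.9, 0.1]
finger_gap: -0.0002
grasp_force: 0.0
```

```bash
python3 -c "
from h import *
kp(.062,.046,.225);kp(.062,.046,.185)
s=manip.get_state();print(s['finger_gap'])"
```

```text
t 8.5 shift mm [-64.    0.8  62. ] rot deg [ 0.  -0.2  0.1] tcp [ 0.4899 -0.1065  0.2509] grasp pt [ 0.4993 -0.1194  0.2317] j [-0.09 -0.18 -0.69  0.57 -0.5   0.72] f [ 0.1 -0.9  0.1]
tip now u,l,z 0.151 0.0469 0.2317
t 8.5 shift mm [-38.5   0.8  92.8] rot deg [ 0.  -0.2  0.1] tcp [ 0.4899 -0.1065  0.2509] grasp pt [ 0.4993 -0.1194  0.2317] j [-0.09 -0.18 -0.69  0.57 -0.5   0.72] f [ 0.1 -0.9  0.1]
tip now u,l,z 0.151 0.0469 0.2317
-0.00017502405749506887
```

>>> apply_moves(
  rows=[
    {"hand": 0,"x": -30,"y": 0,"z": 29,"rx": 0,"ry": 0,"rz": 0},
    {"hand": 0,"x": -55,"y": 0,"z": 53,"rx": 0,"ry": 0,"rz": 0},
    {"hand": 0,"x": -64,"y": 0,"z": 62,"rx": 0,"ry": 0,"rz": 0},
    {"hand": 0,"x": -64,"y": 0,"z": 62,"rx": 0,"ry": 0,"rz": 0},
    {"hand": 0,"x": -57,"y": 0,"z": 70,"rx": 0,"ry": 0,"rz": 0},
    {"hand": 0,"x": -51,"y": 0,"z": 77,"rx": 0,"ry": 0,"rz": 0},
    {"hand": 0,"x": -45,"y": 0,"z": 84,"rx": 0,"ry": 0,"rz": 0},
    {"hand": 0,"x": -45,"y": 0,"z": 84,"rx": 0,"ry": 0,"rz": 0},
  ],
)

```text
t: 9.3
ee_pos: [0.5385, -0.1799, 0.2158]
orientation: [0.303, 0.427, 0.837, -0.16]
force: [-13.3, -2.4, 11.0]
finger_gap: 0.0
grasp_force: 8.4
```

Run:
```python
from h import *
kp(.062,.046,.180)
a=cam('scene');b=cam('top')
i=np.hstack([a['pixels'][170:270,160:290],b['pixels'][150:250,300:430]]);cv2.imwrite('pics/k1.png',cv2.cvtColor(cv2.resize(i,None,fx=3,fy=3,interpolation=cv2.INTER_CUBIC),cv2.COLOR_RGB2BGR))
```

```text
t 9.3 shift mm [10.   4.9 13.3] rot deg [-0.6  0.1  0.1] tcp [ 0.5385 -0.1799  0.2158] grasp pt [ 0.5478 -0.193   0.1967] j [-0.24 -0.05 -0.66  0.39 -0.44  0.58] f [-13.3  -2.4  11. ]
tip now u,l,z 0.0629 0.051 0.1967
```

View pics/k1.png

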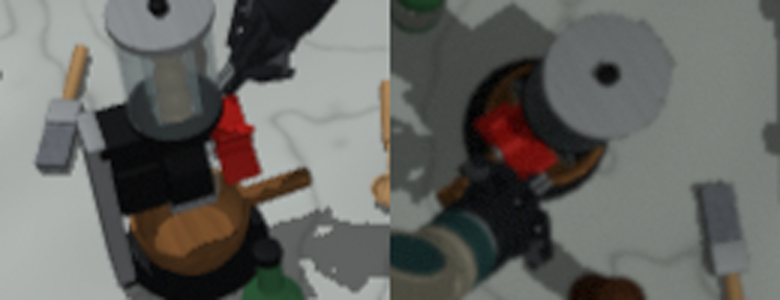

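The fingertip at crop pixel (545,185) sits on the very end of the right wing and is being pushed outward, so it is too far from the axis. I lift, shift 9 mm inward and press again.

>>> apply_moves(
  rows=[
    {"hand": 0,"x": -13,"y": 0,"z": -15,"rx": 0,"ry": 0,"rz": 0},
    {"hand": 0,"x": -19,"y": 5,"z": -23,"rx": 0,"ry": 0,"rz": 0},
    {"hand": 0,"x": -19,"y": 10,"z": -23,"rx": 0,"ry": 0,"rz": 0},
    {"hand": 0,"x": -13,"y": 10,"z": -15,"rx": 0,"ry": 0,"rz": 0},
    {"hand": 0,"x": -7,"y": 10,"z": -8,"rx": 0,"ry": 0,"rz": 0},
    {"hand": 0,"x": 0,"y": 10,"z": 0,"rx": 0,"ry": 0,"rz": 0},
    {"hand": 0,"x": 0,"y": 10,"z": 0,"rx": 0,"ry": 0,"rz": 0},
  ],
)

```text
t: 10.1
ee_pos: [0.5465, -0.176, 0.2153]
orientation: [0.303, 0.428, 0.836, -0.162]
force: [-12.7, -7.9, 10.9]
finger_gap: 0.0
grasp_force: 13.4
```

Run:
```python
from h import *
kp(.062,.037,.180)
```

```text
t 10.1 shift mm [10.9  5.2 11.9] rot deg [-0.8  0.2  0.1] tcp [ 0.5465 -0.176   0.2153] grasp pt [ 0.5557 -0.1893  0.1962] j [-0.22 -0.03 -0.65  0.4  -0.45  0.59] f [-12.7  -7.9  10.9]
tip now u,l,z 0.0613 0.0424 0.1962
```

```bash
cat >> h.py <<'E'
def knob():
    a=np.radians(126);f=np.array([np.cos(a),np.sin(a)]);L=np.array([-f[1],f[0]]);A=[]
    for n in ('scene','top'):
        c=cam(n);w=cloud(c);hs=cv2.cvtColor(c['pixels'],cv2.COLOR_RGB2HSV)
        m=((hs[...,0]<6)|(hs[...,0]>174))&(hs[...,1]>150)&(hs[...,2]>40);q=w[m]
        u=(q[:,:2]-[.626,-.214])@f;v=(q[:,:2]-[.626,-.214])@L;z=q[:,2]-.172
        k=(u>.03)&(u<.085)&(abs(v)<.055)&(abs(z)<.055);A.append(np.c_[v,z][k])
        print(n,k.sum(),'v',A[-1][:,0].min().round(3),A[-1][:,0].max().round(3),'z',A[-1][:,1].min().round(3),A[-1][:,1].max().round(3))
    p=np.vstack(A);r=np.hypot(*p.T);p=p[r>.022]
    # wing angle: distance of points to the four wing surfaces (4.5 mm either side of the mid-plane)
    best=[]
    for d in range(0,90,3):
        t=np.radians(d+np.arange(4)*90);x=p@np.stack([np.cos(t),np.sin(t)]);y=p@np.stack([-np.sin(t),np.cos(t)])
        e=np.where(x>0,abs(abs(y)-.0045),9).min(1);best.append((np.mean(np.minimum(e,.01)),d))
    best.sort();print('wing angle (deg, mod 90; 45 = click):',[(b[1],round(b[0]*1000,1)) for b in best[:4]])
E
python3 -c "
from h import *
knob()"
```

```text
scene 255 v -0.049 0.036 z -0.028 0.047
top 328 v -0.045 0.045 z -0.018 0.05
wing angle (deg, mod 90; 45 = click): [(21, np.float64(2.0)), (18, np.float64(2.2)), (24, np.float64(2.4)), (15, np.float64(2.6))]
```

Vision gives the wing at about 20° (25° turned), so it is turning. I press on in small steps.

>>> apply_moves(
  rows=[
    {"hand": 0,"x": 3,"y": 0,"z": 4,"rx": 0,"ry": 0,"rz": 0},
    {"hand": 0,"x": 6,"y": 0,"z": 8,"rx": 0,"ry": 0,"rz": 0},
    {"hand": 0,"x": 9,"y": 0,"z": 11,"rx": 0,"ry": 0,"rz": 0},
    {"hand": 0,"x": 9,"y": 0,"z": 11,"rx": 0,"ry": 0,"rz": 0},
  ],
)

```text
t: 10.6
ee_pos: [0.5494, -0.172, 0.1998]
orientation: [0.303, 0.426, 0.838, -0.154]
force: [-0.3, -0.4, -1.6]
finger_gap: 0.0003
grasp_force: 0.0
```

```bash
python3 -c "
from h import *
kp(.062,.037,.180);knob()"
```

```text
t 10.6 shift mm [-0.2  0.3  1.1] rot deg [ 0.  -0.3  0.1] tcp [ 0.5494 -0.172   0.1998] grasp pt [ 0.5588 -0.1849  0.1806] j [-0.22 -0.01 -0.66  0.36 -0.44  0.59] f [-0.3 -0.4 -1.6]
tip now u,l,z 0.063 0.0372 0.1806
scene 237 v -0.05 0.028 z -0.039 0.051
top 339 v -0.046 0.047 z -0.043 0.051
wing angle (deg, mod 90; 45 = click): [(78, np.float64(2.5)), (75, np.float64(2.5)), (81, np.float64(2.7)), (72, np.float64(3.0))]
```

>>> apply_moves(
  rows=[
    {"hand": 0,"x": 15,"y": 0,"z": -13,"rx": 0,"ry": 0,"rz": 0},
    {"hand": 0,"x": 42,"y": 0,"z": -35,"rx": 0,"ry": 0,"rz": 0},
    {"hand": 0,"x": 42,"y": 0,"z": -38,"rx": 0,"ry": 0,"rz": 0},
    {"hand": 0,"x": 15,"y": 0,"z": -72,"rx": 0,"ry": 0,"rz": 0},
    {"hand": 0,"x": 15,"y": 0,"z": -72,"rx": 0,"ry": 0,"rz": 0},
  ],
)

```text
t: 11.2
ee_pos: [0.5216, -0.1259, 0.2554]
orientation: [0.311, 0.427, 0.836, -0.152]
force: [2.3, 0.1, 2.3]
finger_gap: 0.0001
grasp_force: 0.0
```

```bash
cat >> h.py <<'E'
def nuts():
    c=cam('scene');w=cloud(c);d=np.hypot(w[...,0]-.626,w[...,1]+.213);m=(d<.06)&(w[...,2]>.017)&(w[...,2]<.085)
    print('bowl inside pts >17mm',m.sum(),'max z',w[...,2][m].max().round(3) if m.any() else 0)
E
python3 -c "
from h import *
kp(.062,.037,.225);knob();nuts()"
```

```text
t 11.2 shift mm [-34.2  -4.5  43.9] rot deg [ 0.5  0.5 -0.3] tcp [ 0.5216 -0.1259  0.2554] grasp pt [ 0.5313 -0.1389  0.2364] j [-0.13 -0.13 -0.65  0.52 -0.49  0.68] f [2.3 0.1 2.3]
tip now u,l,z 0.1164 0.0325 0.2364
scene 270 v -0.038 0.035 z -0.034 0.04
top 330 v -0.036 0.037 z -0.031 0.04
wing angle (deg, mod 90; 45 = click): [(42, np.float64(2.0)), (45, np.float64(2.1)), (39, np.float64(2.5)), (48, np.float64(2.6))]
bowl inside pts >17mm 307 max z 0.071
```

>>> apply_moves(
  rows=[
    {"hand": 0,"x": -20,"y": 0,"z": 24,"rx": 0,"ry": 0,"rz": 0},
    {"hand": 0,"x": -34,"y": 0,"z": 43,"rx": 0,"ry": 0,"rz": 0},
    {"hand": 0,"x": -34,"y": 0,"z": 43,"rx": 0,"ry": 0,"rz": 0},
    {"hand": 0,"x": -27,"y": 0,"z": 51,"rx": 0,"ry": 0,"rz": 0},
    {"hand": 0,"x": -21,"y": 0,"z": 59,"rx": 0,"ry": 0,"rz": 0},
    {"hand": 0,"x": -15,"y": 0,"z": 66,"rx": 0,"ry": 0,"rz": 0},
    {"hand": 0,"x": -10,"y": 0,"z": 72,"rx": 0,"ry": 0,"rz": 0},
    {"hand": 0,"x": -5,"y": 0,"z": 77,"rx": 0,"ry": 0,"rz": 0},
    {"hand": 0,"x": -5,"y": 0,"z": 77,"rx": 0,"ry": 0,"rz": 0},
  ],
)

```text
t: 12.25
ee_pos: [0.5466, -0.1676, 0.1898]
orientation: [0.303, 0.426, 0.839, -0.154]
force: [-2.8, -0.6, -3.9]
finger_gap: 0.0001
grasp_force: 1.5
```

```bash
python3 -c "
from h import *
kp(.062,.037,.180);knob();nuts()"
```

```text
t 12.25 shift mm [-10.7  -0.   -3.3] rot deg [ 0.  -0.3  0.1] tcp [ 0.5466 -0.1676  0.1898] grasp pt [ 0.556  -0.1805  0.1706] j [-0.21 -0.   -0.68  0.34 -0.44  0.6 ] f [-2.8 -0.6 -3.9]
tip now u,l,z 0.0682 0.037 0.1706
scene 275 v -0.04 0.029 z -0.034 0.042
top 326 v -0.037 0.038 z -0.03 0.04
wing angle (deg, mod 90; 45 = click): [(48, np.float64(2.0)), (45, np.float64(2.2)), (51, np.float64(2.4)), (42, np.float64(2.8))]
bowl inside pts >17mm 332 max z 0.084
```

>>> apply_moves(
  rows=[
    {"hand": 0,"x": 15,"y": 0,"z": -13,"rx": 0,"ry": 0,"rz": 0},
    {"hand": 0,"x": 42,"y": 0,"z": -35,"rx": 0,"ry": 0,"rz": 0},
    {"hand": 0,"x": 42,"y": 0,"z": -38,"rx": 0,"ry": 0,"rz": 0},
    {"hand": 0,"x": 10,"y": 0,"z": -80,"rx": 0,"ry": 0,"rz": 0},
    {"hand": 0,"x": 10,"y": 0,"z": -80,"rx": 0,"ry": 0,"rz": 0},
    {"hand": 0,"x": 10,"y": 0,"z": -80,"rx": 0,"ry": 0,"rz": 0},
  ],
)

```text
t: 13.0
ee_pos: [0.5166, -0.1212, 0.2517]
orientation: [0.308, 0.427, 0.836, -0.153]
force: [-0.2, 1.0, 0.1]
finger_gap: 0.0001
grasp_force: 0.0
```

Run:
```python
from h import *
kp(.062,.037,.225);knob();nuts()
a=cam('scene');b=cam('top')
i=np.hstack([a['pixels'][190:270,170:270],b['pixels'][150:230,310:410]]);cv2.imwrite('pics/k2.png',cv2.cvtColor(cv2.resize(i,None,fx=4,fy=4,interpolation=cv2.INTER_CUBIC),cv2.COLOR_RGB2BGR))
```

```text
t 13.0 shift mm [-41.9  -3.2  45.3] rot deg [ 0.4  0.3 -0.2] tcp [ 0.5166 -0.1212  0.2517] grasp pt [ 0.5262 -0.1342  0.2326] j [-0.12 -0.14 -0.65  0.53 -0.49  0.69] f [-0.2  1.   0.1]
tip now u,l,z 0.1232 0.0338 0.2326
scene 269 v -0.04 0.031 z -0.037 0.04
top 340 v -0.035 0.037 z -0.032 0.038
wing angle (deg, mod 90; 45 = click): [(45, np.float64(2.1)), (42, np.float64(2.1)), (48, np.float64(2.5)), (39, np.float64(2.6))]
bowl inside pts >17mm 322 max z 0.067
```

View pics/k2.png

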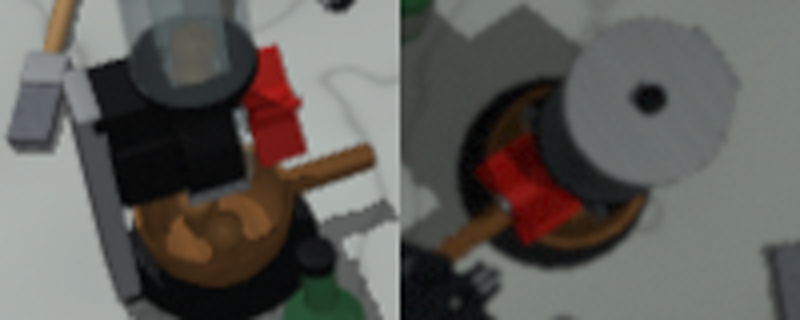

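The bowl holds round walnut shapes around crop pixel (222,225), and the wings stand in an X again, so that is two clicks. Now the third.

>>> apply_moves(
  rows=[
    {"hand": 0,"x": -23,"y": 0,"z": 25,"rx": 0,"ry": 0,"rz": 0},
    {"hand": 0,"x": -42,"y": 0,"z": 45,"rx": 0,"ry": 0,"rz": 0},
    {"hand": 0,"x": -42,"y": 0,"z": 45,"rx": 0,"ry": 0,"rz": 0},
    {"hand": 0,"x": -35,"y": 0,"z": 53,"rx": 0,"ry": 0,"rz": 0},
    {"hand": 0,"x": -29,"y": 0,"z": 60,"rx": 0,"ry": 0,"rz": 0},
    {"hand": 0,"x": -23,"y": 0,"z": 67,"rx": 0,"ry": 0,"rz": 0},
    {"hand": 0,"x": -17,"y": 0,"z": 74,"rx": 0,"ry": 0,"rz": 0},
    {"hand": 0,"x": -14,"y": 0,"z": 78,"rx": 0,"ry": 0,"rz": 0},
    {"hand": 0,"x": -14,"y": 0,"z": 78,"rx": 0,"ry": 0,"rz": 0},
  ],
)

```text
t: 14.15
ee_pos: [0.5477, -0.1693, 0.1943]
orientation: [0.303, 0.426, 0.838, -0.154]
force: [-4.7, -5.6, -6.4]
finger_gap: 0.0
grasp_force: 4.9
```

```bash
python3 -c "
from h import *
kp(.062,.037,.180);knob();nuts()"
```

```text
t 14.15 shift mm [-6.3  0.1 -1.1] rot deg [ 0.  -0.3  0.1] tcp [ 0.5477 -0.1693  0.1943] grasp pt [ 0.5571 -0.1822  0.175 ] j [-0.21 -0.01 -0.67  0.35 -0.44  0.6 ] f [-4.7 -5.6 -6.4]
tip now u,l,z 0.0662 0.0371 0.175
scene 273 v -0.044 0.051 z -0.04 0.041
top 327 v -0.04 0.041 z -0.037 0.044
wing angle (deg, mod 90; 45 = click): [(54, np.float64(2.0)), (51, np.float64(2.2)), (57, np.float64(2.3)), (48, np.float64(2.7))]
bowl inside pts >17mm 334 max z 0.084
```

>>> apply_moves(
  rows=[
    {"hand": 0,"x": 15,"y": 0,"z": -13,"rx": 0,"ry": 0,"rz": 0},
    {"hand": 0,"x": 42,"y": 0,"z": -35,"rx": 0,"ry": 0,"rz": 0},
    {"hand": 0,"x": 46,"y": 0,"z": -38,"rx": 0,"ry": 0,"rz": 0},
    {"hand": 0,"x": 53,"y": 0,"z": -80,"rx": 0,"ry": 0,"rz": 0},
    {"hand": 0,"x": 53,"y": 0,"z": -80,"rx": 0,"ry": 0,"rz": 0},
    {"hand": 0,"x": 53,"y": 0,"z": -80,"rx": 0,"ry": 0,"rz": 0},
  ],
)

```text
t: 14.9
ee_pos: [0.4972, -0.0953, 0.226]
orientation: [0.307, 0.426, 0.837, -0.153]
force: [1.1, 0.2, 0.5]
finger_gap: 0.0003
grasp_force: 0.0
```

Run:
```python
from h import *
knob();nuts()
a=np.radians(126);f=np.array([np.cos(a),np.sin(a)])
c=cam('top');w=cloud(c);hs=cv2.cvtColor(c['pixels'],cv2.COLOR_RGB2HSV)
c2=cam('scene')
for c in (c,c2):
    w=cloud(c);hs=cv2.cvtColor(c['pixels'],cv2.COLOR_RGB2HSV)
    d=np.hypot(w[...,0]-.626,w[...,1]+.213);u=(w[...,:2]-[.626,-.213])@f
    h=w[(hs[...,0]<22)&(hs[...,1]>90)&(d>.09)&(d<.148)&(u>.08)&(w[...,2]>.045)&(w[...,2]<.08)];print('handle',len(h),h.mean(0) if len(h) else '',h[:,:2].ptp(0) if 0 else '')
plan([.5555,-.122,.125],127,20);plan([.5555,-.122,.056],127,20)
```

```text
scene 271 v -0.04 0.032 z -0.035 0.04
top 335 v -0.036 0.037 z -0.036 0.038
wing angle (deg, mod 90; 45 = click): [(45, np.float64(2.1)), (42, np.float64(2.1)), (39, np.float64(2.5)), (48, np.float64(2.6))]
bowl inside pts >17mm 385 max z 0.068
handle 82 [ 0.5552535  -0.12150445  0.06387319] 
handle 82 [ 0.55844214 -0.11867231  0.06200039] 
t 15.15 shift mm [ 18.1  33.3 105.8] rot deg [-0.4 19.9 -0.9] tcp [ 0.4955 -0.0963  0.2234] grasp pt [ 0.4977 -0.0994  0.2188] j [-0.06 -0.14 -0.71  0.51 -0.52  0.75] f [0.6 0.4 0.6]
t 15.15 shift mm [ 62.4  33.3 158.7] rot deg [-0.4 19.9 -0.9] tcp [ 0.4955 -0.0963  0.2234] grasp pt [ 0.4977 -0.0994  0.2188] j [-0.06 -0.14 -0.71  0.51 -0.52  0.75] f [0.6 0.4 0.6]
```

```bash
python3 -c "
from h import *
plan([.534,-.093,.150],127,20)"
```

```text
t 15.15 shift mm [29.8 33.  63.5] rot deg [-0.4 19.9 -0.9] tcp [ 0.4955 -0.0963  0.2234] grasp pt [ 0.4977 -0.0994  0.2188] j [-0.06 -0.14 -0.71  0.51 -0.52  0.75] f [0.6 0.4 0.6]
```

>>> apply_moves(
  rows=[
    {"hand": 55,"x": 0,"y": 20,"z": 0,"rx": 0,"ry": 8,"rz": 0},
    {"hand": 55,"x": 10,"y": 33,"z": 20,"rx": 0,"ry": 16,"rz": 0},
    {"hand": 55,"x": 22,"y": 33,"z": 45,"rx": 0,"ry": 20,"rz": -0.9},
    {"hand": 55,"x": 30,"y": 33,"z": 64,"rx": -0.4,"ry": 20,"rz": -0.9},
    {"hand": 55,"x": 30,"y": 33,"z": 64,"rx": -0.4,"ry": 20,"rz": -0.9},
    {"hand": 55,"x": 30,"y": 33,"z": 64,"rx": -0.4,"ry": 20,"rz": -0.9},
  ],
)

```text
t: 15.75
ee_pos: [0.5322, -0.0913, 0.1549]
orientation: [0.154, 0.44, 0.881, -0.078]
force: [0.3, 0.5, 0.9]
finger_gap: 0.055
grasp_force: 0.0
```

```bash
python3 -c "
from h import *
plan([.5555,-.122,.056],127,20)"
```

```text
t 15.75 shift mm [ -2.6   0.3 100.2] rot deg [-0.1 -0.1  0. ] tcp [ 0.5322 -0.0913  0.1549] grasp pt [ 0.5334 -0.0929  0.1493] j [-0.17  0.07 -0.54  0.7  -0.24  0.72] f [0.3 0.5 0.9]
```

>>> apply_moves(
  newtons=90,
  rows=[
    {"hand": 55,"x": -1,"y": 0,"z": 40,"rx": 0,"ry": 0,"rz": 0},
    {"hand": 55,"x": -2,"y": 0,"z": 80,"rx": 0,"ry": 0,"rz": 0},
    {"hand": 55,"x": -2,"y": 0,"z": 99,"rx": 0,"ry": 0,"rz": 0},
    {"hand": 55,"x": -2,"y": 0,"z": 99,"rx": 0,"ry": 0,"rz": 0},
    {"hand": 55,"x": -2,"y": 0,"z": 99,"rx": 0,"ry": 0,"rz": 0},
    {"hand": 5,"x": -2,"y": 0,"z": 99,"rx": 0,"ry": 0,"rz": 0},
    {"hand": 5,"x": -2,"y": 0,"z": 99,"rx": 0,"ry": 0,"rz": 0},
    {"hand": 5,"x": -2,"y": 0,"z": 99,"rx": 0,"ry": 0,"rz": 0},
    {"hand": 5,"x": -2,"y": 0,"z": 99,"rx": 0,"ry": 0,"rz": 0},
    {"hand": 5,"x": -2,"y": 0,"z": 99,"rx": 0,"ry": 0,"rz": 0},
  ],
)

```text
t: 16.75
ee_pos: [0.5555, -0.1195, 0.0653]
orientation: [0.157, 0.439, 0.881, -0.077]
force: [-2.7, 1.5, 7.2]
finger_gap: 0.0205
grasp_force: 87.2
```

```bash
python3 -c "
from h import *
plan([.5555,-.122,.056],127,20)
a=np.radians(127);f=np.array([np.cos(a),np.sin(a)])
plan([*(np.array([.5555,-.122])+.23*f),.09],127,20)"
```

```text
t 16.75 shift mm [ 1.3 -1.5  3.4] rot deg [0.1 0.1 0. ] tcp [ 0.5555 -0.1195  0.0653] grasp pt [ 0.5567 -0.1212  0.0597] j [-0.22  0.23 -0.59  0.47 -0.22  0.67] f [-2.7  1.5  7.2]
t 16.75 shift mm [ 205.6   -1.2 -107.6] rot deg [0.1 0.1 0. ] tcp [ 0.5555 -0.1195  0.0653] grasp pt [ 0.5567 -0.1212  0.0597] j [-0.22  0.23 -0.59  0.47 -0.22  0.67] f [-2.7  1.5  7.2]
```

>>> apply_moves(
  rows=[
    {"hand": 5,"x": -2,"y": 0,"z": -6,"rx": 0,"ry": 0,"rz": 0},
    {"hand": 5,"x": -5,"y": 0,"z": -14,"rx": 0,"ry": 0,"rz": 0},
    {"hand": 5,"x": 0,"y": 0,"z": -16,"rx": 0,"ry": 0,"rz": 0},
    {"hand": 5,"x": 9,"y": 0,"z": -19,"rx": 0,"ry": 0,"rz": 0},
    {"hand": 5,"x": 23,"y": 0,"z": -24,"rx": 0,"ry": 0,"rz": 0},
    {"hand": 5,"x": 42,"y": 0,"z": -31,"rx": 0,"ry": 0,"rz": 0},
    {"hand": 5,"x": 66,"y": 0,"z": -40,"rx": 0,"ry": 0,"rz": 0},
    {"hand": 5,"x": 89,"y": 0,"z": -48,"rx": 0,"ry": 0,"rz": 0},
    {"hand": 5,"x": 110,"y": 0,"z": -56,"rx": 0,"ry": 0,"rz": 0},
    {"hand": 5,"x": 127,"y": 0,"z": -62,"rx": 0,"ry": 0,"rz": 0},
  ],
)

```text
t: 17.75
ee_pos: [0.4668, -0.0053, 0.0776]
orientation: [0.154, 0.438, 0.882, -0.077]
force: [-0.3, -0.5, -2.6]
finger_gap: 0.0204
grasp_force: 87.2
```

Run:
```python
from h import *
s=manip.get_state();g=s['ee_pos']+.006*rot(s['orientation'])[:,2];print(g,s['force'])
c=cam('top');w=cloud(c);hs=cv2.cvtColor(c['pixels'],cv2.COLOR_RGB2HSV)
b=g[:2]+.115*np.array([np.cos(np.radians(-52.5)),np.sin(np.radians(-52.5))])
d=np.hypot(w[...,0]-b[0],w[...,1]-b[1])
r=w[(hs[...,0]<22)&(hs[...,1]>90)&(d<.085)&(w[...,2]>g[2]-.005)&(w[...,2]<g[2]+.03)];print(b,len(r),r.min(0),r.max(0))
i=w[(d<.045)];i=i[np.isfinite(i[:,2])];print('inside height over underside',np.percentile(i[:,2]-(g[2]-.0475),[5,25,50,75,95]).round(3))
# mat target: bowl centre (.658,.110), keep handle dir 127..160
for xd in (127,150,165):
    aa=np.radians(xd+1.5+180-0);cen=np.array([.658,.110]);p=cen-.115*np.array([np.cos(aa),np.sin(aa)]);print(xd,p);plan([*p,.1],xd,20)
```

```text
[ 0.46806084 -0.00696618  0.07195039] [-0.32840972 -0.45682218 -2.56036021]
[ 0.5380684  -0.09820181] 297 [ 0.4728266  -0.17161575  0.0671204 ] [ 0.60678304 -0.02757596  0.08580702]
inside height over underside [-0.002  0.001  0.005  0.03   0.037]
127 [0.58641082 0.19999994]
t 17.8 shift mm [ 75.5 220.3 -58.3] rot deg [-0.1 -0.3  0.3] tcp [ 0.4646 -0.0039  0.0768] grasp pt [ 0.4658 -0.0055  0.0711] j [ 0.01  0.08 -0.74  0.54 -0.27  0.9 ] f [-1.6  1.8 -2.3]
150 [0.55693603 0.16487326]
t 17.8 shift mm [ 65.9 174.8 -54.7] rot deg [ -7.9  -0.4 -21.4] tcp [ 0.4646 -0.0039  0.0768] grasp pt [ 0.4658 -0.0055  0.0711] j [ 0.01  0.08 -0.74  0.54 -0.27  0.9 ] f [-1.6  1.8 -2.3]
165 [0.54617746 0.13684622]
t 17.8 shift mm [ 50.8 148.8 -49.3] rot deg [-13.   -0.4 -35.5] tcp [ 0.4646 -0.0039  0.0768] grasp pt [ 0.4658 -0.0055  0.0711] j [ 0.01  0.08 -0.74  0.54 -0.27  0.9 ] f [-1.6  1.8 -2.3]
```

>>> apply_moves(
  rows=[
    {"hand": 5,"x": -4,"y": 0,"z": -11,"rx": 0,"ry": 0,"rz": 0},
    {"hand": 5,"x": -8,"y": 7,"z": -24,"rx": 0,"ry": 0,"rz": 0},
    {"hand": 5,"x": -2,"y": 22,"z": -31,"rx": 0,"ry": 0,"rz": 0},
    {"hand": 5,"x": 7,"y": 44,"z": -34,"rx": 0,"ry": 0,"rz": 0},
    {"hand": 5,"x": 17,"y": 70,"z": -38,"rx": 0,"ry": 0,"rz": 0},
    {"hand": 5,"x": 28,"y": 99,"z": -42,"rx": 0,"ry": 0,"rz": 0},
    {"hand": 5,"x": 39,"y": 128,"z": -45,"rx": 0,"ry": 0,"rz": 0},
    {"hand": 5,"x": 50,"y": 156,"z": -49,"rx": 0,"ry": 0,"rz": 0},
    {"hand": 5,"x": 61,"y": 183,"z": -53,"rx": 0,"ry": 0,"rz": 0},
    {"hand": 5,"x": 68,"y": 202,"z": -56,"rx": 0,"ry": 0,"rz": 0},
  ],
)

```text
t: 18.8
ee_pos: [0.5808, 0.1831, 0.1074]
orientation: [0.155, 0.438, 0.882, -0.077]
force: [-0.1, -0.3, -1.8]
finger_gap: 0.0204
grasp_force: 87.3
```

>>> apply_moves(
  rows=[
    {"hand": 5,"x": 4,"y": 11,"z": -2,"rx": 0,"ry": 0,"rz": 0},
    {"hand": 5,"x": 7,"y": 17,"z": -2,"rx": 0,"ry": 0,"rz": 0},
    {"hand": 5,"x": 7,"y": 18,"z": -2,"rx": 0,"ry": 0,"rz": 0},
    {"hand": 5,"x": 7,"y": 18,"z": -2,"rx": 0,"ry": 0,"rz": 0},
  ],
)

```text
t: 19.2
ee_pos: [0.5902, 0.1967, 0.107]
orientation: [0.155, 0.439, 0.882, -0.078]
force: [-0.8, -0.2, -2.1]
finger_gap: 0.0205
grasp_force: 87.4
```

Run:
```python
from h import *
s=manip.get_state();g=s['ee_pos']+.006*rot(s['orientation'])[:,2]
b=g[:2]+.115*np.array([np.cos(np.radians(-52)),np.sin(np.radians(-52))])
c=cam('top');w=cloud(c);hs=cv2.cvtColor(c['pixels'],cv2.COLOR_RGB2HSV)
d=np.hypot(w[...,0]-b[0],w[...,1]-b[1])
r=w[(hs[...,0]<22)&(hs[...,1]>90)&(d<.085)&(w[...,2]>g[2]-.005)&(w[...,2]<g[2]+.03)];r=r[np.hypot(*(r[:,:2]-b).T)>.05];print(b,len(r),np.percentile(r,[1,99],axis=0).round(3))
i=w[(d<.045)];i=i[np.isfinite(i[:,2])];print('inside',np.percentile(i[:,2]-(g[2]-.0475),[5,25,50,75,95]).round(3))
plan([.5864,.2,.052],127,20)
```

```text
[0.66221226 0.10440646] 339 [[0.594 0.031 0.097]
 [0.728 0.169 0.112]]
inside [-0.002  0.002  0.007  0.032  0.037]
t 19.25 shift mm [23.6 -0.8 44. ] rot deg [-0.1 -0.   0. ] tcp [0.5902 0.1964 0.1071] grasp pt [0.5914 0.1948 0.1014] j [ 0.36  0.35 -0.3   0.82 -0.33  1.27] f [-0.3  0.3 -2.5]
```

>>> apply_moves(
  rows=[
    {"hand": 5,"x": 5,"y": 0,"z": 10,"rx": 0,"ry": 0,"rz": 0},
    {"hand": 5,"x": 11,"y": 0,"z": 20,"rx": 0,"ry": 0,"rz": 0},
    {"hand": 5,"x": 16,"y": 0,"z": 29,"rx": 0,"ry": 0,"rz": 0},
    {"hand": 5,"x": 20,"y": 0,"z": 35,"rx": 0,"ry": 0,"rz": 0},
    {"hand": 5,"x": 22,"y": 0,"z": 39,"rx": 0,"ry": 0,"rz": 0},
    {"hand": 5,"x": 22,"y": 0,"z": 39,"rx": 0,"ry": 0,"rz": 0},
  ],
)

```text
t: 19.85
ee_pos: [0.5862, 0.2029, 0.0626]
orientation: [0.155, 0.439, 0.882, -0.078]
force: [0.1, -1.2, -0.8]
finger_gap: 0.0201
grasp_force: 87.7
```

>>> apply_moves(
  rows=[
    {"hand": 5,"x": 0.5,"y": 0,"z": 1.4,"rx": 0,"ry": 0,"rz": 0},
    {"hand": 5,"x": 0.5,"y": 0,"z": 1.4,"rx": 0,"ry": 0,"rz": 0},
  ],
)

```text
t: 20.05
ee_pos: [0.5872, 0.2033, 0.0622]
orientation: [0.156, 0.439, 0.881, -0.077]
force: [-1.0, -0.5, -0.9]
finger_gap: 0.0204
grasp_force: 87.9
```

>>> apply_moves(
  rows=[
    {"hand": 5,"x": 0.7,"y": 0,"z": 1.9,"rx": 0,"ry": 0,"rz": 0},
    {"hand": 5,"x": 0.7,"y": 0,"z": 1.9,"rx": 0,"ry": 0,"rz": 0},
    {"hand": 5,"x": 0.7,"y": 0,"z": 1.9,"rx": 0,"ry": 0,"rz": 0},
  ],
)

```text
t: 20.35
ee_pos: [0.5872, 0.2035, 0.0615]
orientation: [0.156, 0.439, 0.881, -0.077]
force: [-4.1, 1.0, 7.2]
finger_gap: 0.0207
grasp_force: 89.1
```

Run:
```python
from h import *
plan([.5864,.2,.052],127,20)
c=cam('scene');w=cloud(c);hs=cv2.cvtColor(c['pixels'],cv2.COLOR_RGB2HSV)
d=np.hypot(w[...,0]-.658,w[...,1]-.108)
r=w[(d<.085)&(d>.062)&(w[...,2]>.045)&(w[...,2]<.09)];print(len(r),np.percentile(r,[1,50,99],axis=0).round(3))
```

```text
t 20.35 shift mm [ 1.1 -2.7  3.7] rot deg [0.1 0.1 0. ] tcp [0.5872 0.2035 0.0615] grasp pt [0.5885 0.2018 0.0558] j [ 0.37  0.4  -0.34  0.73 -0.34  1.28] f [-4.1  1.   7.2]
328 [[0.589 0.039 0.045]
 [0.66  0.103 0.058]
 [0.728 0.178 0.066]]
```

Contact with the mat is made: 7 N upward and the grasp point at 0.056 m, as expected. I let go and retreat along the fingers.

>>> apply_moves(
  rows=[
    {"hand": 5,"x": 0,"y": 0,"z": -0.8,"rx": 0,"ry": 0,"rz": 0},
    {"hand": 55,"x": 0,"y": 0,"z": -0.8,"rx": 0,"ry": 0,"rz": 0},
    {"hand": 55,"x": 0,"y": 0,"z": -0.8,"rx": 0,"ry": 0,"rz": 0},
    {"hand": 55,"x": 0,"y": 0,"z": -0.8,"rx": 0,"ry": 0,"rz": 0},
    {"hand": 55,"x": 0,"y": 0,"z": -15,"rx": 0,"ry": 0,"rz": 0},
    {"hand": 55,"x": 0,"y": 0,"z": -50,"rx": 0,"ry": 0,"rz": 0},
    {"hand": 55,"x": 0,"y": 0,"z": -95,"rx": 0,"ry": 0,"rz": 0},
    {"hand": 55,"x": 0,"y": 0,"z": -140,"rx": 0,"ry": 0,"rz": 0},
    {"hand": 55,"x": 0,"y": 0,"z": -150,"rx": 0,"ry": 0,"rz": 0},
    {"hand": 55,"x": 0,"y": 0,"z": -150,"rx": 0,"ry": 0,"rz": 0},
  ],
)

```text
t: 21.4
ee_pos: [0.5572, 0.2457, 0.2044]
orientation: [0.157, 0.439, 0.881, -0.075]
force: [0.3, -0.4, -0.5]
finger_gap: 0.0552
grasp_force: 0.0
```

Run:
```python
from h import *
knob()
a=cam('scene');b=cam('top')
for c in (a,b):
    w=cloud(c);d=np.hypot(w[...,0]-.658,w[...,1]-.108)
    r=w[(d<.085)&(d>.055)&(w[...,2]>.055)&(w[...,2]<.075)];print(len(r),np.percentile(r,[1,50,99],axis=0).round(3))
i=np.hstack([a['pixels'][180:330,180:380],b['pixels'][110:260,190:390]]);cv2.imwrite('pics/end.png',cv2.cvtColor(cv2.resize(i,None,fx=2,fy=2,interpolation=cv2.INTER_CUBIC),cv2.COLOR_RGB2BGR))
```

```text
scene 263 v -0.039 0.032 z -0.033 0.044
top 339 v -0.036 0.037 z -0.033 0.039
wing angle (deg, mod 90; 45 = click): [(42, np.float64(2.1)), (45, np.float64(2.2)), (39, np.float64(2.6)), (48, np.float64(2.7))]
286 [[0.591 0.038 0.055]
 [0.642 0.115 0.06 ]
 [0.729 0.177 0.068]]
310 [[0.592 0.036 0.055]
 [0.65  0.119 0.061]
 [0.726 0.176 0.068]]
```

View pics/end.png

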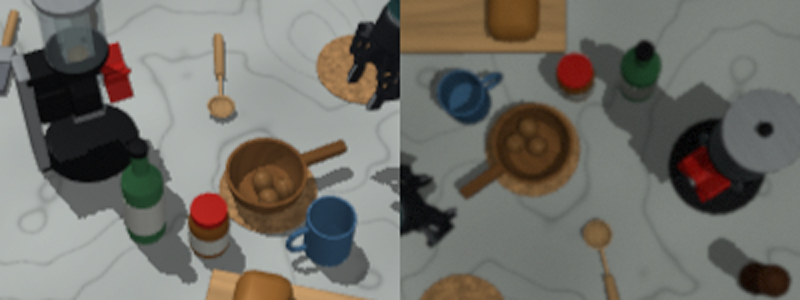

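The last picture shows the bowl on the right mat at (530,145) in the top half, with exactly three walnuts in it at (523,130), (515,147) and (538,146). The foot is empty, the knob stands in an X, and nothing else has moved.

```bash
python3 -c "
from workcell import manip
print(manip.job_done())"
```

```text
the job is handed in; nothing more can be done
None
```

The job is handed in: three clicks turned, and the bowl stands on the right-hand cork mat with three walnuts in it, about 3 mm from the mat's middle by the cameras, with nothing else visibly moved; the judge's result was not shown.

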